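# Hold the camera cover over its housing

### The arm

A 6-joint arm with a two-finger parallel gripper is mounted at the origin on the work surface. World frame = base frame: x ahead of the robot, y to its left, z up, the work surface at z = 0. Lengths are in m, angles in rad, forces in N, time in s.
With the tool pointing down it reaches from about 0.375 to 0.975 m from the base axis. Payload 3.8 kg.
Tool frame: the origin (TCP) lies midway between the tips of the shut fingers; the grasp point (between the pads) lies 19 mm behind it; z points along the fingers, y is the line along which they close (so a half turn about z gives the same grasp; the last joint's range is limited). The gripper opens to 88 mm and grips with 3 to 60 N. Pads are 18 mm wide; open, the fingers measure 123 mm over their backs; the gripper's body (75 mm by 187 mm) begins 45 mm behind the grasp point.
Start: joints at [-1.249, 0.264, 1.604, -0, 1.274, -0.037], TCP at [0.237, -0.632, 0.239] pointing down, gripper open.
Joint ranges: [-2.63, 2.63], [-0.94, 2.18], [0.31, 2.57], [-1.31, 4.45], [0, 2.66], [-2.55, 2.55]. Speed limits (rad/s): [2.57, 2.57, 3.14, 3.14, 3.14, 3.14].

### API

Orientations are given as a rotation vector (axis times angle).
In Python, from plant import manip gives the robot as it stands.
- The arm moves only by the tool servo_tool, never from a script. Its argument "moves" is a list of rows, each an object of numbers: "dx", "dy", "dz": the shift along the tool's x, y, z scaled (see below); "ax", "ay", "az": the turn, a rotation vector about the tool's x, y, z scaled (see below); "gripper": the gripper's target within -1 to 1 (shut at 1, half-way at 0, fully open at -1). A call has exactly 8 rows; each row shifts and turns the commanded pose from where the row before left it, along the tool's axes as they then stand; what a row does not reach is not made up. The controller multiplies each number of a shift by 200 mm and each number of a turn by pi rad. A row lasts 1/12 s, in which the tool goes at most 41.7 mm and 7.16 degrees, less where a joint would pass 70% of its speed; a pose out of reach is approached as far as the arm can. A call with a number of a shift or a turn outside -1 to 1 is refused whole. A call with a gripper value outside its range is refused whole. The fingers move at their own pace and stop on an object; the grip force is fixed at half the most. Time passes only in rows, so rows that do not move let the fingers close, or fill a call up. It gives the time, the measured TCP pose, the force, the opening and the grip force at its end, in the units of the state.
- manip.get_obs(): the state, without advancing time (a new reading comes with each control period).
- manip.read_camera(name): name is "side" or "top"; returns a dict with "pixels" (384x512x3 uint8, red, green, blue), "camera_matrix" (3x3 intrinsics, pixels), "T" (4x4, takes a point from camera to world coordinates). Camera axes: x right, y up, looking along -z (the intrinsics and any distortion apply to the point x, -y, -z); pixel columns grow to the right and rows downward; lengths in m; the calibration is good to about 2 mm. A picture is of the moment at which its call begins. There is no depth.
- manip.sign_off(): hands the job in; it is judged then, once.
The state is a dict: "clock": time; "q": joint angles; "qvel": joint speeds; "effort": joint torques, N m; "tcp_pos": TCP position; "eef_rot": TCP orientation; "ft_force": force on the tool from outside, world axes, zero at the start; "torque": the same for the moment, N m; "finger_gap": finger opening in m; "grasp_force": force on a finger pad.
Only numpy, scipy, OpenCV 4.12 (cv2) and the standard library are available. Lean on these libraries where they do the work, as an engineer would, in place of code of your own. Each camera call takes 0.05 s, during which the arm holds its last target. There are 200 camera calls.

### The job

The thick screwdriver has been left lying across the open camera housing in the clamp: lay it flat in the tool tray beside the thin one, blade pointing the same way, and let go of it. Then pick up the larger, oblong camera cover by its snout, lift it across the parts rack without bumping the rack, and hold it level about a centimetre above the housing, edges lined up (either way round) and never touching it, so that I can plug in the lens lead. Finish still holding the cover there; drop nothing and leave the other things on the bench where they are.

Things in the scene. Friction and masses are not known exactly. Their poses are not given: they have to be found in the camera images.
- housing: Fixed. Open grey camera housing, outer 80 (x) by 110 (y) mm, walls 4 mm, rim 45 mm above the bench, inside floor (circuit board and parts) up to 29 mm above the bench. Clamped on a plate 100 by 150 by 8 mm, with a jaw 18 mm thick and 32 mm high against each 80 mm side. Origin on the bench under its centre, z up.
- housing_rim (a point): Centre of the housing's open top, in the plane of the rim, 45 mm above the bench; same axes as the housing. It is fixed to the housing.
- cover: Loose grey cover, 110 g, balanced: plate 80 (x) by 110 (y) mm, 6 mm thick, with a central black block-shaped snout 32 (x) by 44 (y) mm on it, top 50 mm above the underside, round steel-ringed lens in the top. Origin at the centre of the underside, z up. On the far side of the rack from the housing; may have swapped places with the small cover.
- driver: Loose thick screwdriver, 90 g: square black handle 22 by 22 mm, 110 mm long; steel shaft 7 mm thick, 90 mm beyond it. Its origin is on its axis at the middle of the handle; x runs along it towards the blade, z is up as it lies. Balances 12 mm from the origin towards the blade. At the start the handle lies across the housing rim, axis 56 mm above the bench, roughly along the housing x.
- driver_tip (a point): Blade end of the thick screwdriver, 145 mm from its origin along its x.
- tray: Fixed aluminium tray, outer 250 (x) by 150 (y) mm, walls 4 thick and 14 high, floor 4 thick. Origin on the bench under its centre. The thin driver lies along its x in the -y half, blade to +x; the +y half is free. The thick one (200 mm) fits with its origin 45 mm to -x and 30 mm to +y of the centre, its axis then 11 mm above the floor.
- tray_floor (a point): Centre of the tray's inner floor, 4 mm above the bench, same axes as the tray.
- thin_driver: Bystander. Loose thin screwdriver lying in the tray: square black handle 16 by 16 mm, 110 mm long, steel shaft 5 mm thick reaching 90 mm beyond it. Its origin is on its axis at the middle of the handle; x runs along it towards the blade, z is up as it lies.
- rack: Fixed blue parts rack, a closed block 340 (x) by 56 (y) mm, 91 mm high, standing between the covers and the housing. Origin on the bench under its centre.
- small_cover: Bystander. Loose smaller square cover, plate 60 by 60 mm and 6 mm thick with a round black barrel 34 mm across, top at 32 mm. Origin at the centre of the underside.
- tin: Bystander. Loose closed flat metal tin 54 mm across, 22 mm high. Origin at the centre of its underside.
- flask: Bystander. Loose white flux bottle with a black cap, 40 mm across, 65 mm high. Origin at the centre of its underside.
Not all that is in view belongs to the job. Leave any pink look-alike of the cover alone.

How it is judged:
On the way:
1. the thick screwdriver lies flat in the tray, blade the same way as the thin one, let go (x of driver in the frame of tray between -0.085 and 0 m and y of driver in the frame of tray between -0.075 and 0.075 m and z of driver in the frame of tray_floor between 0.006 and 0.018 m and x of driver_tip in the frame of tray above 0.05 m and angle between the x axis of driver and the x axis of tray, either way round below 0.2 rad and contact force between driver and the fingers below 0.05 N and linear speed of driver below 0.02 m/s and angle between driver's own x axis and vertical between 1.47 and 1.67 rad), for 0.2 s.
At the end, for the whole second after the job is handed in: Fingers hold the cover still, level within 0.1 rad, 3 to 20 mm above the rim, centred within 8 mm each way, lined up within 0.12 rad (either way round), touching nothing else; the thick driver lies flat and released in the tray, along it within 0.2 rad, blade to +x (all of step 1 and z of cover in the frame of housing_rim between 0.003 and 0.02 m and x of cover in the frame of housing_rim between -0.008 and 0.008 m and y of cover in the frame of housing_rim between -0.008 and 0.008 m and angle between the x axis of cover and the x axis of housing, either way round below 0.12 rad and angle between cover's own z axis and vertical below 0.1 rad and linear speed of cover below 0.02 m/s and contact force between cover and the fingers above 1 N and contact force between cover and housing below 0.1 N and contact force between cover and rack below 0.1 N and contact force between cover and tray below 0.1 N and contact force between cover and driver below 0.1 N and contact force between cover and small_cover below 0.1 N and contact force between cover and thin_driver below 0.1 N and contact force between cover and tin below 0.1 N and contact force between cover and flask below 0.1 N); the arm keeps its last pose, push and grip.
It fails at once if the cover touches the housing (contact force between cover and housing above 1 N).
It fails at once if the parts rack is bumped (contact force between rack and anything else above 2 N).
It fails at once if the thick screwdriver is dropped (falls free faster than 0.5 m/s) (linear speed of driver above 0.5 m/s and contact force between driver and the fingers below 0.05 N).
It fails at once if the cover is dropped (falls free faster than 0.5 m/s) (linear speed of cover above 0.5 m/s and contact force between cover and the fingers below 0.05 N).
It fails at once if a bystander is shifted by more than 20 mm (distance of any of small_cover, thin_driver, tin, flask from where it was at the start of the episode above 0.02 m).
It also fails if it takes over 64 s, if anything falls off the work surface, if the arm or the gripper's body presses on something with over 40 N, if the wrist force passes 120 N, or if a joint passes its speed limit or range.

## Working session

There is one attempt and no reset: what is moved stays moved. The work goes in short steps, Python scripts to look and compute and a tool call to move; the robot and the scene stay as the last step left them, time stands still between calls to the robot, and variables do not carry over. Pictures are saved under pics/ and viewed, at most 10 in all, crops included, and the job is handed in when it is done.

Besides the shell and the picture viewer there is one more tool, called after "Request:" by a JSON object that holds its "fn" and its "kwargs". servo_tool: Moves the arm, as the interface text tells. Shifts and turns lie within -1 to 1; 1 stands for 200 mm of shift or pi rad of turn. Its arguments: {"type":"object","properties":{"moves":{"type":"array","items":{"type":"object","properties":{"dx":{"type":"number"},"dy":{"type":"number"},"dz":{"type":"number"},"ax":{"type":"number"},"ay":{"type":"number"},"az":{"type":"number"},"gripper":{"type":"number"}}}}},"required":["moves"]}

```bash
mkdir -p pics; ls; python3 - <<'E'
from plant import manip
import cv2,numpy as np
for n in("top","side"):
    c=manip.read_camera(n)
    im=cv2.resize(c["pixels"][...,::-1],(800,600),interpolation=cv2.INTER_CUBIC)
    cv2.imwrite(f"pics/{n}0.png",im); print(c["camera_matrix"],c["T"].round(4), [k for k in c])
print(manip.get_obs())
E
```

```text
pics
[[444.60440214   0.         250.98838998]
 [  0.         444.60440214 195.44777834]
 [  0.           0.           1.        ]] [[ 0.0078  0.9901 -0.1401  0.3205]
 [-0.9999  0.0056 -0.016   0.0359]
 [-0.015   0.1402  0.99    1.4673]
 [ 0.      0.      0.      1.    ]] ['pixels', 'camera_matrix', 'T']
[[480.93599408   0.         250.78105493]
 [  0.         480.93599408 184.74834286]
 [  0.           0.           1.        ]] [[-0.9661  0.2096 -0.1509  0.3371]
 [-0.2577 -0.7419  0.619   0.8932]
 [ 0.0178  0.6369  0.7707  1.1353]
 [ 0.      0.      0.      1.    ]] ['pixels', 'camera_matrix', 'T']
{'clock': 0.1, 'q': array([-1.24888824e+00,  2.64679048e-01,  1.60518796e+00, -3.39166529e-06,
        1.27371725e+00, -3.68754003e-02]), 'qvel': array([ 8.88534380e-04, -3.50599668e-04, -4.08110676e-03, -5.21995854e-04,
       -6.89077296e-05, -1.06178726e-03]), 'effort': array([ 3.53266360e-04, -5.03620541e+01, -3.58070576e+01,  7.31713674e-02,
        2.33308197e-02, -4.57367810e-05]), 'tcp_pos': array([ 0.23683145, -0.63142141,  0.2375384 ]), 'eef_rot': array([-3.08923802e+00, -5.60207729e-01,  4.49100298e-04]), 'ft_force': array([ 0.20503101,  0.02622379, -0.864982  ]), 'torque': array([ 0.04079881, -0.02930001,  0.03656326]), 'grasp_force': 0.0, 'finger_gap': 0.08773605376391981}
```

View pics/top0.png

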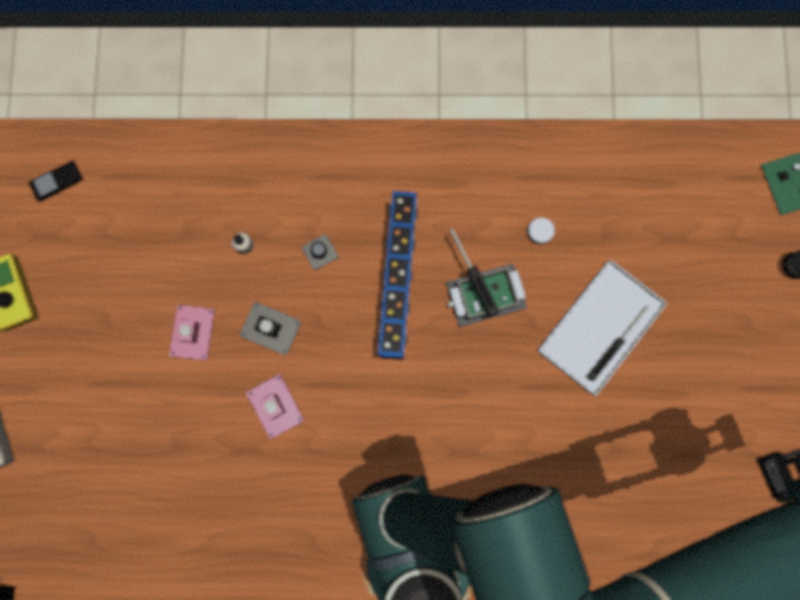

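View pics/side0.png

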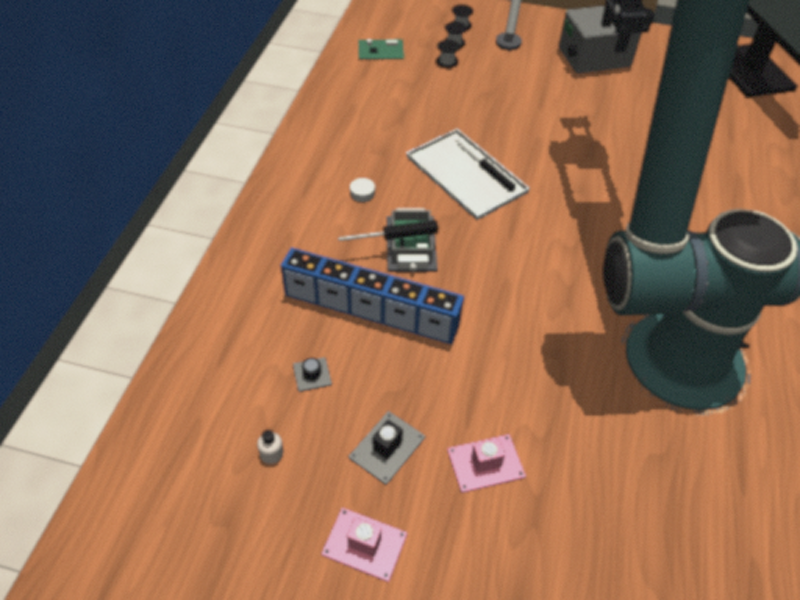

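The top view shows the driver across the housing at about (480,290), the tray at (602,328) and the oblong grey cover at (270,328). The rack runs from (404,195) to (391,355) and the tin is at (541,230). I'll enlarge these.

```bash
cat > h.py <<'E'
import numpy as np,cv2
from plant import manip
def ray(c,u,v,z):
    K,T=c["camera_matrix"],c["T"]
    d=T[:3,:3]@np.array([(u-K[0,2])/K[0,0],-(v-K[1,2])/K[1,1],-1]); o=T[:3,3]
    return o+d*(z-o[2])/d[2]
def proj(c,p):
    p=np.linalg.inv(c["T"])@np.append(p,1); K=c["camera_matrix"]
    return np.array([K[0,0]*p[0]/-p[2]+K[0,2],K[1,1]*-p[1]/-p[2]+K[1,2]])
def crop(c,x0,y0,w,h,s):
    return cv2.resize(c["pixels"][y0:y0+h,x0:x0+w,::-1],None,fx=s,fy=s,interpolation=cv2.INTER_CUBIC)
E
python3 - <<'E'
from h import *
t=manip.read_camera("top");s=manip.read_camera("side")
cv2.imwrite("pics/a.png",crop(t,280,140,150,115,5))
cv2.imwrite("pics/b.png",np.hstack([crop(t,150,185,50,50,8),crop(s,220,260,50,50,8)]))
E
```

```text
(no output)
```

View pics/a.png

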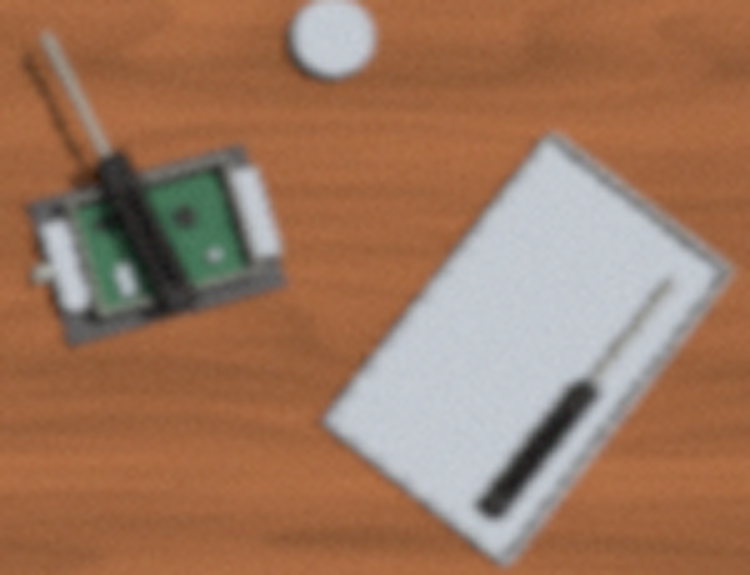

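View pics/b.png

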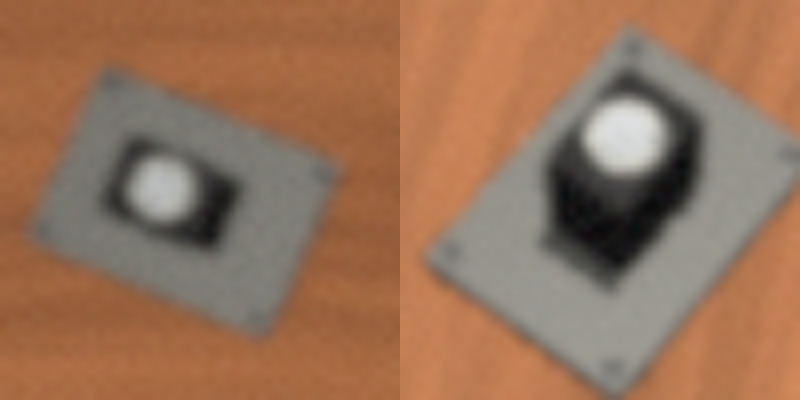

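The crop shows tray corners (550,135), (733,268), (505,562) and (322,420), and the thin driver's tip at (672,280) pointing up-right. Plate corners are (28,205), (243,148), (287,287) and (72,345). The thick driver's butt is at (178,300) and its tip at (45,35). The cover's corners are (107,68), (342,170), (265,335) and (32,235).

```bash
python3 - <<'E'
from h import *
np.set_printoptions(precision=4,suppress=True)
t=manip.read_camera("top");s=manip.read_camera("side")
A=lambda p,z:ray(t,280+(p[0]+.5)/5-.5,140+(p[1]+.5)/5-.5,z)
B=lambda p,z:ray(t,150+(p[0]+.5)/8-.5,185+(p[1]+.5)/8-.5,z)
S=lambda p,z:ray(s,220+(p[0]-400+.5)/8-.5,260+(p[1]+.5)/8-.5,z)
def quad(f,ps,z,n):
    P=np.array([f(p,z) for p in ps]);e=np.roll(P,-1,0)-P
    print(n,"c",P.mean(0)[:2],"len",np.linalg.norm(e,axis=1),"ang",np.arctan2(e[:,1],e[:,0]))
quad(A,[(550,135),(733,268),(505,562),(322,420)],.014,"tray")
quad(A,[(28,205),(243,148),(287,287),(72,345)],.008,"plate")
quad(A,[(70,207),(235,155),(255,272),(98,318)],.045,"rim")
quad(B,[(107,68),(342,170),(265,335),(32,235)],.006,"cover")
quad(S,[(628,22),(815,150),(615,395),(425,255)],.006,"coverS")
def lin(a,b,z,n):
    a,b=A(a,z),A(b,z);d=b-a;print(n,a,b,np.linalg.norm(d),np.arctan2(d[1],d[0]))
lin((488,512),(672,280),.012,"thin");lin((178,300),(45,35),.06,"thick");lin((178,300),(115,160),.067,"thickh")
lin((545,445),(545,446),.012,"")
print("tin",A((333,38),.022)[:2]);print("rack",[ray(t,(x)/1.5625,y/1.5625,.091)[:2] for x,y in((394,193),(416,193),(403,357),(377,354))])
# dump side crop at housing
cv2.imwrite("pics/c.png",crop(s,205,110,140,75,5.7))
E
```

```text
tray c [ 0.4854 -0.3804] len [0.1463 0.2476 0.1473 0.2453] ang [-2.2206  2.463   0.9048 -0.6831]
plate c [ 0.5505 -0.1398] len [0.1486 0.0974 0.1475 0.0978] ang [-1.3031 -2.8557  1.8414  0.2978]
rim c [ 0.55   -0.1399] len [0.1128 0.0776 0.1058 0.0745] ang [-1.2567 -2.9911  1.8631  0.2384]
cover c [0.4779 0.318 ] len [0.1078 0.0749 0.106  0.0757] ang [-1.9727  2.7296  1.1764 -0.3883]
coverS c [0.48   0.3146] len [0.0778 0.1084 0.0777 0.1081] ang [ 2.7455  1.186  -0.3992 -1.9547]
thin [ 0.3763 -0.3514  0.012 ] [ 0.529  -0.4767  0.012 ] 0.19757266357764375 -0.6871157128692473
thick [ 0.5075 -0.1462  0.06  ] [ 0.6804 -0.0622  0.06  ] 0.19220506546991104 0.4519941730147396
thickh [ 0.5065 -0.1453  0.067 ] [ 0.5967 -0.1062  0.067 ] 0.0982667740906128 0.40939088652190364
 [ 0.42   -0.3897  0.012 ] [ 0.4193 -0.3897  0.012 ] 0.0006514769686999716 3.106230528293435
tin [ 0.6888 -0.2561]
rack [array([0.7477, 0.0561]), array([0.7479, 0.0111]), array([0.4122, 0.0358]), array([0.4178, 0.0873])]
```

View pics/c.png

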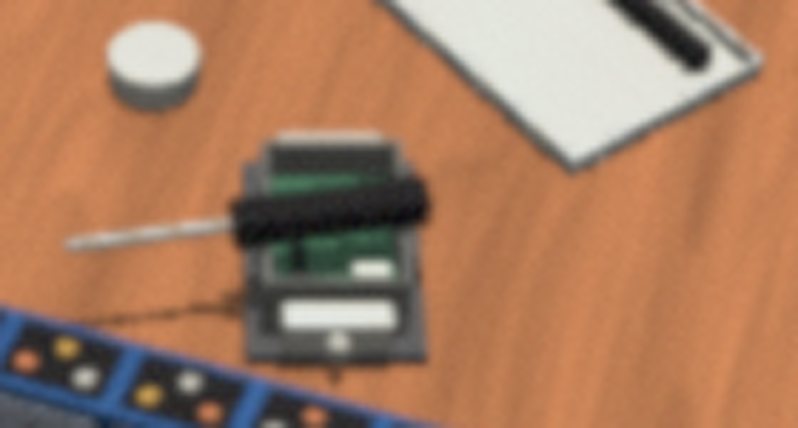

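The side crop shows the driver's butt at (428,195), handle front at (233,220) and tip at (65,243), with the shaft clear of the rack.

```bash
cat >> h.py <<'E'
from scipy.spatial.transform import Rotation as Ro
def plan(x,y,z,psi,n=8):
    """total tool-frame command (scaled): turn first, then shift"""
    o=manip.get_obs();R=Ro.from_rotvec(o["eef_rot"]).as_matrix();p=o["tcp_pos"]
    c,s=np.cos(psi),np.sin(psi);Rt=np.array([[c,s,0],[s,-c,0],[0,0,-1]])
    a=Ro.from_matrix(R.T@Rt).as_rotvec()/np.pi
    d=np.array([x,y,z])-p
    print("t%.2f tcp"%o["clock"],p.round(4),"psi %.3f"%np.arctan2(R[1,0],R[0,0]),"gap %.3f F %.1f"%(o["finger_gap"],o["grasp_force"]),"ft",o["ft_force"].round(1))
    print(" turn",a.round(4),"shift after turn",(Rt.T@d/.2).round(4),"before turn",(R.T@d/.2).round(4),"| per row/%d"%n,(a/n).round(4),(Rt.T@d/.2/n).round(4))
E
python3 - <<'E'
from h import *
s=manip.read_camera("side")
C=lambda x,y,z:ray(s,205+(x+.5)/5.7-.5,110+(y+.5)/5.7-.5,z).round(4)
for p in((428,195,.058),(233,220,.058),(65,243,.056)):print(C(*p))
for x,y in((247,362),(425,360)):print("plate",C(x,y,.008))
plan(.568,-.117,.15,.44,16)
E
```

```text
[ 0.5039 -0.1574  0.058 ]
[ 0.6019 -0.1097  0.058 ]
[ 0.6851 -0.0701  0.056 ]
plate [ 0.5785 -0.0551  0.008 ]
plate [ 0.4855 -0.083   0.008 ]
t0.35 tcp [ 0.237  -0.6319  0.2384] psi 0.359 gap 0.088 F 0.0 ft [ 0.8 -0.5  0. ]
 turn [-0.0002 -0.     -0.0258] shift after turn [ 2.5939 -1.6242  0.442 ] before turn [ 2.4536 -1.8291  0.443 ] | per row/16 [-0.     -0.     -0.0016] [ 0.1621 -0.1015  0.0276]
```

Request:
{"fn": "servo_tool", "kwargs": {"moves": [{"az": -0.029, "gripper": -0.36}, {"dx": 0.173, "dy": -0.105, "dz": 0.029, "gripper": -0.36}, {"dx": 0.173, "dy": -0.105, "dz": 0.029, "gripper": -0.36}, {"dx": 0.173, "dy": -0.105, "dz": 0.029, "gripper": -0.36}, {"dx": 0.173, "dy": -0.105, "dz": 0.029, "gripper": -0.36}, {"dx": 0.173, "dy": -0.105, "dz": 0.029, "gripper": -0.36}, {"dx": 0.173, "dy": -0.105, "dz": 0.029, "gripper": -0.36}, {"dx": 0.173, "dy": -0.105, "dz": 0.029, "gripper": -0.36}]}}

```text
invalid input
```

Request:
{"fn": "servo_tool", "kwargs": {"moves": [{"dx": 0.173, "dy": -0.105, "dz": 0.029, "gripper": -0.36}, {"dx": 0.173, "dy": -0.105, "dz": 0.029, "gripper": -0.36}, {"dx": 0.173, "dy": -0.105, "dz": 0.029, "gripper": -0.36}, {"dx": 0.173, "dy": -0.105, "dz": 0.029, "gripper": -0.36}, {"dx": 0.173, "dy": -0.105, "dz": 0.029, "gripper": -0.36}, {"dx": 0.173, "dy": -0.105, "dz": 0.029, "gripper": -0.36}, {"dx": 0.173, "dy": -0.105, "dz": 0.029, "gripper": -0.36}, {"dx": 0.173, "dy": -0.105, "dz": 0.029, "gripper": -0.36}]}}

```text
invalid input
```

```bash
python3 - <<'E'
from h import *
plan(.566,-.122,.05,.445,8)
cv2.imwrite("pics/d.png",np.hstack([crop(manip.read_camera("side"),205,90,100,100,4),crop(manip.read_camera("top"),260,120,100,100,4)]))
E
```

```text
t0.35 tcp [ 0.237  -0.6319  0.2384] psi 0.359 gap 0.088 F 0.0 ft [ 0.8 -0.5  0. ]
 turn [-0.0002 -0.     -0.0274] shift after turn [ 2.5822 -1.593   0.942 ] before turn [ 2.4355 -1.8089  0.943 ] | per row/8 [-0.     -0.     -0.0034] [ 0.3228 -0.1991  0.1177]
```

View pics/d.png

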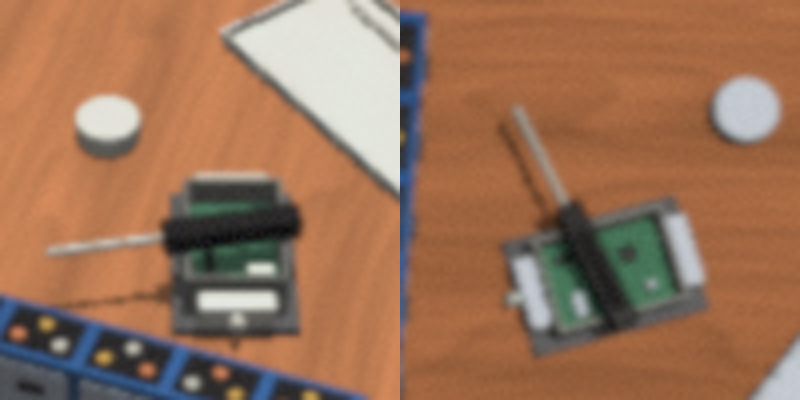

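Both moves were refused, so the picture shows the scene unchanged. I'll send every field explicitly.

Request:
{"fn": "servo_tool", "kwargs": {"moves": [{"dx": 0, "dy": 0, "dz": 0, "ax": 0, "ay": 0, "az": -0.028, "gripper": -0.36}, {"dx": 0.173, "dy": -0.105, "dz": 0.029, "ax": 0, "ay": 0, "az": 0, "gripper": -0.36}, {"dx": 0.173, "dy": -0.105, "dz": 0.029, "ax": 0, "ay": 0, "az": 0, "gripper": -0.36}, {"dx": 0.173, "dy": -0.105, "dz": 0.029, "ax": 0, "ay": 0, "az": 0, "gripper": -0.36}, {"dx": 0.173, "dy": -0.105, "dz": 0.029, "ax": 0, "ay": 0, "az": 0, "gripper": -0.36}, {"dx": 0.173, "dy": -0.105, "dz": 0.029, "ax": 0, "ay": 0, "az": 0, "gripper": -0.36}, {"dx": 0.173, "dy": -0.105, "dz": 0.029, "ax": 0, "ay": 0, "az": 0, "gripper": -0.36}, {"dx": 0.173, "dy": -0.105, "dz": 0.029, "ax": 0, "ay": 0, "az": 0, "gripper": -0.36}]}}

```text
clock: 1.12
tcp_pos: [0.3927, -0.3932, 0.1982]
eef_rot: [3.063, 0.695, 0.001]
ft_force: [0.0, -0.5, -0.2]
finger_gap: 0.0595
grasp_force: 0.0
```

Request:
{"fn": "servo_tool", "kwargs": {"moves": [{"dx": 0.173, "dy": -0.105, "dz": 0.029, "ax": 0, "ay": 0, "az": 0, "gripper": -0.36}, {"dx": 0.173, "dy": -0.105, "dz": 0.029, "ax": 0, "ay": 0, "az": 0, "gripper": -0.36}, {"dx": 0.173, "dy": -0.105, "dz": 0.029, "ax": 0, "ay": 0, "az": 0, "gripper": -0.36}, {"dx": 0.173, "dy": -0.105, "dz": 0.029, "ax": 0, "ay": 0, "az": 0, "gripper": -0.36}, {"dx": 0.173, "dy": -0.105, "dz": 0.029, "ax": 0, "ay": 0, "az": 0, "gripper": -0.36}, {"dx": 0.173, "dy": -0.105, "dz": 0.029, "ax": 0, "ay": 0, "az": 0, "gripper": -0.36}, {"dx": 0.173, "dy": -0.105, "dz": 0.029, "ax": 0, "ay": 0, "az": 0, "gripper": -0.36}, {"dx": 0, "dy": 0, "dz": 0, "ax": 0, "ay": 0, "az": 0, "gripper": -0.36}]}}

```text
clock: 1.78
tcp_pos: [0.5494, -0.1518, 0.1567]
eef_rot: [-3.059, -0.703, -0.002]
ft_force: [0.8, 0.8, 0.4]
finger_gap: 0.0601
grasp_force: 0.0
```

```bash
python3 - <<'E'
from h import *
plan(.566,-.122,.05,.445,8)
E
```

```text
t1.78 tcp [ 0.5494 -0.1518  0.1567] psi 0.452 gap 0.060 F 0.0 ft [0.8 0.8 0.4]
 turn [-0.0007 -0.0006  0.0022] shift after turn [ 0.139  -0.0989  0.5336] before turn [ 0.1386 -0.0967  0.5341] | per row/8 [-0.0001 -0.0001  0.0003] [ 0.0174 -0.0124  0.0667]
```

Request:
{"fn": "servo_tool", "kwargs": {"moves": [{"dx": 0.07, "dy": -0.05, "dz": 0, "ax": 0, "ay": 0, "az": 0, "gripper": -0.36}, {"dx": 0.07, "dy": -0.048, "dz": 0.07, "ax": 0, "ay": 0, "az": 0, "gripper": -0.36}, {"dx": 0, "dy": 0, "dz": 0.12, "ax": 0, "ay": 0, "az": 0, "gripper": -0.36}, {"dx": 0, "dy": 0, "dz": 0.12, "ax": 0, "ay": 0, "az": 0, "gripper": -0.36}, {"dx": 0, "dy": 0, "dz": 0.12, "ax": 0, "ay": 0, "az": 0, "gripper": -0.36}, {"dx": 0, "dy": 0, "dz": 0.1, "ax": 0, "ay": 0, "az": 0, "gripper": -0.36}, {"dx": 0, "dy": 0, "dz": 0, "ax": 0, "ay": 0, "az": 0, "gripper": -0.36}, {"dx": 0, "dy": 0, "dz": 0, "ax": 0, "ay": 0, "az": 0, "gripper": -0.36}]}}

```text
clock: 2.45
tcp_pos: [0.5624, -0.1278, 0.0505]
eef_rot: [-3.062, -0.695, 0.004]
ft_force: [-0.8, -0.2, -0.1]
finger_gap: 0.0599
grasp_force: 0.0
```

Request:
{"fn": "servo_tool", "kwargs": {"moves": [{"dx": 0, "dy": 0, "dz": 0, "ax": 0, "ay": 0, "az": 0, "gripper": 0.1}, {"dx": 0, "dy": 0, "dz": 0, "ax": 0, "ay": 0, "az": 0, "gripper": 0.2}, {"dx": 0, "dy": 0, "dz": 0, "ax": 0, "ay": 0, "az": 0, "gripper": 0.3}, {"dx": 0, "dy": 0, "dz": 0, "ax": 0, "ay": 0, "az": 0, "gripper": 0.4}, {"dx": 0, "dy": 0, "dz": 0, "ax": 0, "ay": 0, "az": 0, "gripper": 1}, {"dx": 0, "dy": 0, "dz": 0, "ax": 0, "ay": 0, "az": 0, "gripper": 1}, {"dx": 0, "dy": 0, "dz": 0, "ax": 0, "ay": 0, "az": 0, "gripper": 1}, {"dx": 0, "dy": 0, "dz": 0, "ax": 0, "ay": 0, "az": 0, "gripper": 1}]}}

```text
clock: 3.12
tcp_pos: [0.5639, -0.1277, 0.0521]
eef_rot: [3.064, 0.696, 0.001]
ft_force: [-1.4, 2.1, 5.0]
finger_gap: 0.0216
grasp_force: 30.0
```

Request:
{"fn": "servo_tool", "kwargs": {"moves": [{"dx": 0, "dy": 0, "dz": -0.05, "ax": 0, "ay": 0, "az": 0, "gripper": 1}, {"dx": 0, "dy": 0, "dz": -0.1, "ax": 0, "ay": 0, "az": 0, "gripper": 1}, {"dx": 0, "dy": 0, "dz": -0.12, "ax": 0, "ay": 0, "az": 0, "gripper": 1}, {"dx": 0, "dy": 0, "dz": -0.12, "ax": 0, "ay": 0, "az": 0, "gripper": 1}, {"dx": 0, "dy": 0, "dz": -0.06, "ax": 0, "ay": 0, "az": 0, "gripper": 1}, {"dx": 0, "dy": 0, "dz": 0, "ax": 0, "ay": 0, "az": 0, "gripper": 1}, {"dx": 0, "dy": 0, "dz": 0, "ax": 0, "ay": 0, "az": 0, "gripper": 1}, {"dx": 0, "dy": 0, "dz": 0, "ax": 0, "ay": 0, "az": 0, "gripper": 1}]}}

```text
clock: 3.78
tcp_pos: [0.5626, -0.1276, 0.14]
eef_rot: [-3.063, -0.696, 0.003]
ft_force: [-0.0, 0.1, -0.3]
finger_gap: 0.0219
grasp_force: 30.0
```

```bash
python3 - <<'E'
from h import *
plan(.4735,-.3396,.10,-.675,8)
cv2.imwrite("pics/e.png",np.hstack([crop(manip.read_camera("side"),190,70,133,150,3),crop(manip.read_camera("top"),260,110,133,150,3)]))
E
```

```text
t3.78 tcp [ 0.5626 -0.1276  0.14  ] psi 0.447 gap 0.022 F 30.0 ft [-0.   0.1 -0.3]
 turn [-1.000e-04  8.000e-04  3.571e-01] shift after turn [0.3148 1.1059 0.2001] before turn [-0.8592  0.764   0.2005] | per row/8 [-0.      0.0001  0.0446] [0.0394 0.1382 0.025 ]
```

View pics/e.png

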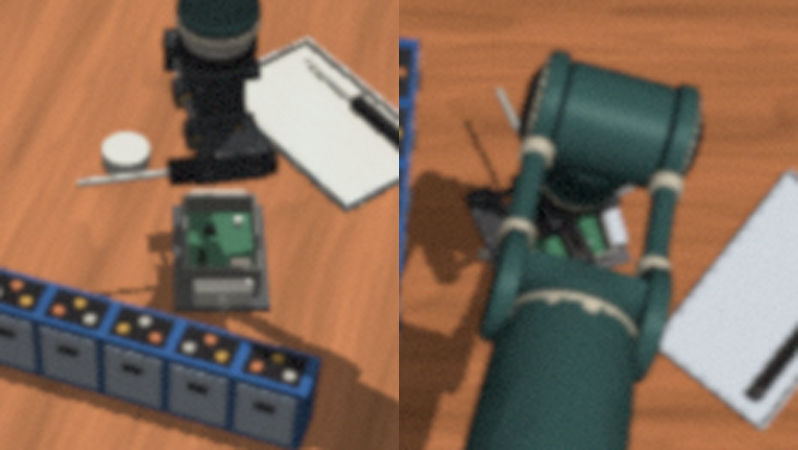

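The driver hangs level in the gripper: in the side half, handle front at (168,170), butt at (277,160), tip at (78,183).

Request:
{"fn": "servo_tool", "kwargs": {"moves": [{"dx": 0, "dy": 0, "dz": 0, "ax": 0, "ay": 0, "az": 0.039, "gripper": 1}, {"dx": 0, "dy": 0, "dz": 0, "ax": 0, "ay": 0, "az": 0.039, "gripper": 1}, {"dx": 0, "dy": 0, "dz": 0, "ax": 0, "ay": 0, "az": 0.039, "gripper": 1}, {"dx": 0, "dy": 0, "dz": 0, "ax": 0, "ay": 0, "az": 0.039, "gripper": 1}, {"dx": 0, "dy": 0, "dz": 0, "ax": 0, "ay": 0, "az": 0.039, "gripper": 1}, {"dx": 0, "dy": 0, "dz": 0, "ax": 0, "ay": 0, "az": 0.039, "gripper": 1}, {"dx": 0, "dy": 0, "dz": 0, "ax": 0, "ay": 0, "az": 0.039, "gripper": 1}, {"dx": 0, "dy": 0, "dz": 0, "ax": 0, "ay": 0, "az": 0.039, "gripper": 1}]}}

```text
clock: 4.55
tcp_pos: [0.5626, -0.1275, 0.1397]
eef_rot: [3.028, -0.837, -0.005]
ft_force: [-0.9, 0.5, -1.1]
finger_gap: 0.0218
grasp_force: 30.0
```

```bash
python3 - <<'E'
from h import *
s=manip.read_camera("side")
for x,y in((277,160),(168,170),(78,183)):print(ray(s,190+(x+.5)/3-.5,70+(y+.5)/3-.5,.147).round(4))
plan(.4735,-.3396,.10,-.675,8)
E
```

```text
[ 0.5026 -0.1572  0.147 ]
[ 0.6031 -0.1134  0.147 ]
[ 0.6829 -0.0715  0.147 ]
t4.60 tcp [ 0.5626 -0.1276  0.1397] psi -0.545 gap 0.022 F 30.0 ft [ 0.4  0.2 -1.9]
 turn [0.0003 0.0009 0.0414] shift after turn [0.3147 1.1061 0.1985] before turn [0.1692 1.1374 0.199 ] | per row/8 [0.     0.0001 0.0052] [0.0393 0.1383 0.0248]
```

Request:
{"fn": "servo_tool", "kwargs": {"moves": [{"dx": 0, "dy": 0, "dz": 0, "ax": 0, "ay": 0, "az": 0.039, "gripper": 1}, {"dx": 0.053, "dy": 0.184, "dz": 0.03, "ax": 0, "ay": 0, "az": 0, "gripper": 1}, {"dx": 0.053, "dy": 0.184, "dz": 0.03, "ax": 0, "ay": 0, "az": 0, "gripper": 1}, {"dx": 0.053, "dy": 0.184, "dz": 0.03, "ax": 0, "ay": 0, "az": 0, "gripper": 1}, {"dx": 0.053, "dy": 0.184, "dz": 0.03, "ax": 0, "ay": 0, "az": 0, "gripper": 1}, {"dx": 0.053, "dy": 0.184, "dz": 0.03, "ax": 0, "ay": 0, "az": 0, "gripper": 1}, {"dx": 0.053, "dy": 0.184, "dz": 0.03, "ax": 0, "ay": 0, "az": 0, "gripper": 1}, {"dx": 0, "dy": 0, "dz": 0, "ax": 0, "ay": 0, "az": 0, "gripper": 1}]}}

```text
clock: 5.27
tcp_pos: [0.4758, -0.3464, 0.1032]
eef_rot: [2.972, -1.014, -0.005]
ft_force: [1.2, 0.2, -1.5]
finger_gap: 0.0216
grasp_force: 30.0
```

```bash
python3 - <<'E'
from h import *
plan(.4735,-.3396,.013,-.675,8)
E
```

```text
t5.27 tcp [ 0.4758 -0.3464  0.1032] psi -0.658 gap 0.022 F 30.0 ft [ 1.2  0.2 -1.5]
 turn [0.0009 0.0007 0.0055] shift after turn [-0.0302 -0.0193  0.4509] before turn [-0.0288 -0.021   0.4509] | per row/8 [0.0001 0.0001 0.0007] [-0.0038 -0.0024  0.0564]
```

Request:
{"fn": "servo_tool", "kwargs": {"moves": [{"dx": -0.03, "dy": -0.02, "dz": 0.1, "ax": 0, "ay": 0, "az": 0.005, "gripper": 1}, {"dx": 0, "dy": 0, "dz": 0.1, "ax": 0, "ay": 0, "az": 0, "gripper": 1}, {"dx": 0, "dy": 0, "dz": 0.1, "ax": 0, "ay": 0, "az": 0, "gripper": 1}, {"dx": 0, "dy": 0, "dz": 0.08, "ax": 0, "ay": 0, "az": 0, "gripper": 1}, {"dx": 0, "dy": 0, "dz": 0.04, "ax": 0, "ay": 0, "az": 0, "gripper": 1}, {"dx": 0, "dy": 0, "dz": 0.03, "ax": 0, "ay": 0, "az": 0, "gripper": 1}, {"dx": 0, "dy": 0, "dz": 0, "ax": 0, "ay": 0, "az": 0, "gripper": 1}, {"dx": 0, "dy": 0, "dz": 0, "ax": 0, "ay": 0, "az": 0, "gripper": 1}]}}

```text
clock: 5.93
tcp_pos: [0.4773, -0.3347, 0.0156]
eef_rot: [-2.967, 1.034, 0.0]
ft_force: [-0.4, -0.6, -0.7]
finger_gap: 0.0215
grasp_force: 30.0
```

Request:
{"fn": "servo_tool", "kwargs": {"moves": [{"dx": 0, "dy": 0.02, "dz": 0.008, "ax": 0, "ay": 0, "az": 0, "gripper": 1}, {"dx": 0, "dy": 0.02, "dz": 0.008, "ax": 0, "ay": 0, "az": 0, "gripper": 1}, {"dx": 0, "dy": 0, "dz": 0.005, "ax": 0, "ay": 0, "az": 0, "gripper": 1}, {"dx": 0, "dy": 0, "dz": 0.005, "ax": 0, "ay": 0, "az": 0, "gripper": 1}, {"dx": 0, "dy": 0, "dz": 0, "ax": 0, "ay": 0, "az": 0, "gripper": 1}, {"dx": 0, "dy": 0, "dz": 0, "ax": 0, "ay": 0, "az": 0, "gripper": 1}, {"dx": 0, "dy": 0, "dz": 0, "ax": 0, "ay": 0, "az": 0, "gripper": 1}, {"dx": 0, "dy": 0, "dz": 0, "ax": 0, "ay": 0, "az": 0, "gripper": 1}]}}

```text
clock: 6.6
tcp_pos: [0.4723, -0.3417, 0.0112]
eef_rot: [2.965, -1.035, 0.001]
ft_force: [-3.4, -1.7, 5.7]
finger_gap: 0.0215
grasp_force: 30.0
```

Contact with the tray floor (about 6 N upward), so I'll release and rise.

Request:
{"fn": "servo_tool", "kwargs": {"moves": [{"dx": 0, "dy": 0, "dz": 0, "ax": 0, "ay": 0, "az": 0, "gripper": 0.4}, {"dx": 0, "dy": 0, "dz": 0, "ax": 0, "ay": 0, "az": 0, "gripper": 0.2}, {"dx": 0, "dy": 0, "dz": 0, "ax": 0, "ay": 0, "az": 0, "gripper": 0.2}, {"dx": 0, "dy": 0, "dz": -0.05, "ax": 0, "ay": 0, "az": 0, "gripper": 0.2}, {"dx": 0, "dy": 0, "dz": -0.1, "ax": 0, "ay": 0, "az": 0, "gripper": 0.2}, {"dx": 0, "dy": 0, "dz": -0.2, "ax": 0, "ay": 0, "az": 0, "gripper": 0.2}, {"dx": 0, "dy": 0, "dz": -0.2, "ax": 0, "ay": 0, "az": 0, "gripper": -1}, {"dx": 0, "dy": 0, "dz": -0.2, "ax": 0, "ay": 0, "az": 0, "gripper": -1}]}}

```text
clock: 7.27
tcp_pos: [0.4716, -0.3404, 0.1618]
eef_rot: [-2.966, 1.035, 0.002]
ft_force: [1.3, -1.1, 0.7]
finger_gap: 0.0465
grasp_force: 0.0
```

```bash
python3 - <<'E'
from h import *
plan(.479,.316,.2,1.18,8)
E
```

```text
t7.27 tcp [ 0.4716 -0.3404  0.1618] psi -0.672 gap 0.047 F 0.0 ft [ 1.3 -1.1  0.7]
 turn [-5.000e-04  3.000e-04 -5.894e-01] shift after turn [ 3.0486 -1.2158 -0.191 ] before turn [-2.0132 -2.5923 -0.1877] | per row/8 [-0.0001  0.     -0.0737] [ 0.3811 -0.152  -0.0239]
```

Request:
{"fn": "servo_tool", "kwargs": {"moves": [{"dx": 0, "dy": 0, "dz": -0.1, "ax": 0, "ay": 0, "az": -0.0368, "gripper": -1}, {"dx": 0, "dy": 0, "dz": -0.1, "ax": 0, "ay": 0, "az": -0.0368, "gripper": -1}, {"dx": 0, "dy": 0, "dz": 0, "ax": 0, "ay": 0, "az": -0.0368, "gripper": -1}, {"dx": 0, "dy": 0, "dz": 0, "ax": 0, "ay": 0, "az": -0.0368, "gripper": -1}, {"dx": 0, "dy": 0, "dz": 0, "ax": 0, "ay": 0, "az": -0.0368, "gripper": -1}, {"dx": 0, "dy": 0, "dz": 0, "ax": 0, "ay": 0, "az": -0.0368, "gripper": -1}, {"dx": 0, "dy": 0, "dz": 0, "ax": 0, "ay": 0, "az": -0.0368, "gripper": -1}, {"dx": 0, "dy": 0, "dz": 0, "ax": 0, "ay": 0, "az": -0.0368, "gripper": -1}]}}

```text
clock: 7.93
tcp_pos: [0.4721, -0.3408, 0.2009]
eef_rot: [3.115, 0.406, 0.001]
ft_force: [-0.2, -0.2, -0.1]
finger_gap: 0.0882
grasp_force: 0.0
```

Request:
{"fn": "servo_tool", "kwargs": {"moves": [{"dx": 0, "dy": 0, "dz": 0, "ax": 0, "ay": 0, "az": -0.0368, "gripper": -1}, {"dx": 0, "dy": 0, "dz": 0, "ax": 0, "ay": 0, "az": -0.0368, "gripper": -1}, {"dx": 0, "dy": 0, "dz": 0, "ax": 0, "ay": 0, "az": -0.0368, "gripper": -1}, {"dx": 0, "dy": 0, "dz": 0, "ax": 0, "ay": 0, "az": -0.0368, "gripper": -1}, {"dx": 0, "dy": 0, "dz": 0, "ax": 0, "ay": 0, "az": -0.0368, "gripper": -1}, {"dx": 0, "dy": 0, "dz": 0, "ax": 0, "ay": 0, "az": -0.0368, "gripper": -1}, {"dx": 0, "dy": 0, "dz": 0, "ax": 0, "ay": 0, "az": -0.0368, "gripper": -1}, {"dx": 0, "dy": 0, "dz": 0, "ax": 0, "ay": 0, "az": -0.0368, "gripper": -1}]}}

```text
clock: 8.6
tcp_pos: [0.4721, -0.3408, 0.2008]
eef_rot: [2.607, 1.753, 0.0]
ft_force: [0.2, 0.0, 1.3]
finger_gap: 0.088
grasp_force: 0.0
```

```bash
python3 - <<'E'
from h import *
plan(.479,.316,.2,1.18,15)
E
```

```text
t8.60 tcp [ 0.4721 -0.3408  0.2008] psi 1.184 gap 0.088 F 0.0 ft [0.2 0.  1.3]
 turn [ 0.0001 -0.      0.0013] shift after turn [ 3.0494 -1.2189  0.0041] before turn [ 3.0543 -1.2067  0.0042] | per row/15 [ 0.     -0.      0.0001] [ 0.2033 -0.0813  0.0003]
```

Request:
{"fn": "servo_tool", "kwargs": {"moves": [{"dx": 0.191, "dy": -0.075, "dz": 0, "ax": 0, "ay": 0, "az": 0, "gripper": -1}, {"dx": 0.191, "dy": -0.075, "dz": 0, "ax": 0, "ay": 0, "az": 0, "gripper": -1}, {"dx": 0.191, "dy": -0.075, "dz": 0, "ax": 0, "ay": 0, "az": 0, "gripper": -1}, {"dx": 0.191, "dy": -0.075, "dz": 0, "ax": 0, "ay": 0, "az": 0, "gripper": -1}, {"dx": 0.191, "dy": -0.075, "dz": 0, "ax": 0, "ay": 0, "az": 0, "gripper": -1}, {"dx": 0.191, "dy": -0.075, "dz": 0, "ax": 0, "ay": 0, "az": 0, "gripper": -1}, {"dx": 0.191, "dy": -0.075, "dz": 0, "ax": 0, "ay": 0, "az": 0, "gripper": -1}, {"dx": 0.191, "dy": -0.075, "dz": 0, "ax": 0, "ay": 0, "az": 0, "gripper": -1}]}}

```text
clock: 9.27
tcp_pos: [0.4777, -0.0107, 0.2011]
eef_rot: [2.612, 1.745, 0.002]
ft_force: [1.2, -0.8, -0.2]
finger_gap: 0.088
grasp_force: 0.0
```

Request:
{"fn": "servo_tool", "kwargs": {"moves": [{"dx": 0.191, "dy": -0.076, "dz": 0, "ax": 0, "ay": 0, "az": 0, "gripper": -1}, {"dx": 0.191, "dy": -0.076, "dz": 0, "ax": 0, "ay": 0, "az": 0, "gripper": -1}, {"dx": 0.191, "dy": -0.076, "dz": 0, "ax": 0, "ay": 0, "az": 0, "gripper": -1}, {"dx": 0.191, "dy": -0.076, "dz": 0, "ax": 0, "ay": 0, "az": 0, "gripper": -1}, {"dx": 0.191, "dy": -0.076, "dz": 0, "ax": 0, "ay": 0, "az": 0, "gripper": -1}, {"dx": 0.191, "dy": -0.076, "dz": 0, "ax": 0, "ay": 0, "az": 0, "gripper": -1}, {"dx": 0.191, "dy": -0.076, "dz": 0, "ax": 0, "ay": 0, "az": 0, "gripper": -1}, {"dx": 0, "dy": 0, "dz": 0, "ax": 0, "ay": 0, "az": 0, "gripper": -1}]}}

```text
clock: 9.93
tcp_pos: [0.4818, 0.2816, 0.2012]
eef_rot: [-2.605, -1.751, -0.005]
ft_force: [0.2, 0.2, 0.6]
finger_gap: 0.0881
grasp_force: 0.0
```

```bash
python3 - <<'E'
from h import *
plan(.479,.316,.02,1.18,15)
t=manip.read_camera("top")
cv2.imwrite("pics/f.png",crop(t,280,140,150,115,5))
E
```

```text
t9.93 tcp [0.4818 0.2816 0.2012] psi 1.183 gap 0.088 F 0.0 ft [0.2 0.2 0.6]
 turn [-0.0001 -0.0014  0.0011] shift after turn [ 0.1535 -0.0784  0.9061] before turn [ 0.1498 -0.0775  0.9067] | per row/15 [-0.     -0.0001  0.0001] [ 0.0102 -0.0052  0.0604]
```

View pics/f.png

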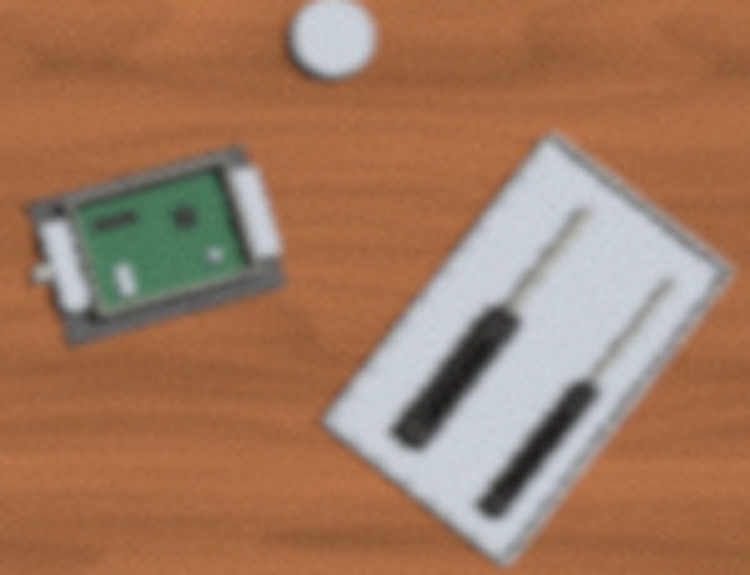

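Both drivers lie flat in the tray with blades up-right. The thick one runs from (410,438) to (585,210), and the housing is clear. Next, down onto the cover.

Request:
{"fn": "servo_tool", "kwargs": {"moves": [{"dx": 0.15, "dy": -0.078, "dz": 0, "ax": 0, "ay": 0, "az": 0.001, "gripper": -1}, {"dx": 0, "dy": 0, "dz": 0.16, "ax": 0, "ay": 0, "az": 0, "gripper": -1}, {"dx": 0, "dy": 0, "dz": 0.16, "ax": 0, "ay": 0, "az": 0, "gripper": -1}, {"dx": 0, "dy": 0, "dz": 0.16, "ax": 0, "ay": 0, "az": 0, "gripper": -1}, {"dx": 0, "dy": 0, "dz": 0.12, "ax": 0, "ay": 0, "az": 0, "gripper": -1}, {"dx": 0, "dy": 0, "dz": 0, "ax": 0, "ay": 0, "az": 0, "gripper": -1}, {"dx": 0, "dy": 0, "dz": 0, "ax": 0, "ay": 0, "az": 0, "gripper": -1}, {"dx": 0, "dy": 0, "dz": 0, "ax": 0, "ay": 0, "az": 0, "gripper": -1}]}}

```text
clock: 10.65
tcp_pos: [0.4804, 0.3086, 0.082]
eef_rot: [2.615, 1.74, 0.003]
ft_force: [-0.1, 0.2, 0.6]
finger_gap: 0.0877
grasp_force: 0.0
```

```bash
python3 - <<'E'
from h import *
plan(.479,.316,.017,1.178,8)
E
```

```text
t10.65 tcp [0.4804 0.3086 0.082 ] psi 1.174 gap 0.088 F 0.0 ft [-0.1  0.2  0.6]
 turn [ 0.0004 -0.0005 -0.0012] shift after turn [ 0.0318 -0.0205  0.3249] before turn [ 0.0312 -0.0211  0.3249] | per row/8 [ 0.0001 -0.0001 -0.0002] [ 0.004  -0.0026  0.0406]
```

Request:
{"fn": "servo_tool", "kwargs": {"moves": [{"dx": 0.035, "dy": -0.021, "dz": 0, "ax": 0, "ay": 0, "az": 0, "gripper": -1}, {"dx": 0, "dy": 0, "dz": 0.1, "ax": 0, "ay": 0, "az": 0, "gripper": -1}, {"dx": 0, "dy": 0, "dz": 0.1, "ax": 0, "ay": 0, "az": 0, "gripper": -1}, {"dx": 0, "dy": 0, "dz": 0.08, "ax": 0, "ay": 0, "az": 0, "gripper": -1}, {"dx": 0, "dy": 0, "dz": 0.04, "ax": 0, "ay": 0, "az": 0, "gripper": -1}, {"dx": 0, "dy": 0, "dz": 0, "ax": 0, "ay": 0, "az": 0, "gripper": -1}, {"dx": 0, "dy": 0, "dz": 0, "ax": 0, "ay": 0, "az": 0, "gripper": -1}, {"dx": 0, "dy": 0, "dz": 0, "ax": 0, "ay": 0, "az": 0, "gripper": -1}]}}

```text
clock: 11.32
tcp_pos: [0.4794, 0.3177, 0.0181]
eef_rot: [2.615, 1.741, 0.005]
ft_force: [0.3, 0.2, 0.8]
finger_gap: 0.0884
grasp_force: 0.0
```

Request:
{"fn": "servo_tool", "kwargs": {"moves": [{"dx": 0, "dy": 0, "dz": 0, "ax": 0, "ay": 0, "az": 0, "gripper": -0.2}, {"dx": 0, "dy": 0, "dz": 0, "ax": 0, "ay": 0, "az": 0, "gripper": 0}, {"dx": 0, "dy": 0, "dz": 0, "ax": 0, "ay": 0, "az": 0, "gripper": 0.1}, {"dx": 0, "dy": 0, "dz": 0, "ax": 0, "ay": 0, "az": 0, "gripper": 0.2}, {"dx": 0, "dy": 0, "dz": 0, "ax": 0, "ay": 0, "az": 0, "gripper": 0.3}, {"dx": 0, "dy": 0, "dz": 0, "ax": 0, "ay": 0, "az": 0, "gripper": 1}, {"dx": 0, "dy": 0, "dz": 0, "ax": 0, "ay": 0, "az": 0, "gripper": 1}, {"dx": 0, "dy": 0, "dz": 0, "ax": 0, "ay": 0, "az": 0, "gripper": 1}]}}

```text
clock: 11.98
tcp_pos: [0.478, 0.3167, 0.0163]
eef_rot: [2.615, 1.741, -0.0]
ft_force: [0.4, -0.3, 0.3]
finger_gap: 0.0363
grasp_force: 0.0
```

```bash
python3 - <<'E'
from h import *
plan(.479,.316,.2,1.178,8)
E
```

```text
t11.98 tcp [0.478  0.3167 0.0163] psi 1.175 gap 0.036 F 0.0 ft [ 0.4 -0.3  0.3]
 turn [-0.     0.    -0.001] shift after turn [-0.0016  0.0059 -0.9187] before turn [-0.0017  0.0058 -0.9187] | per row/8 [-0.      0.     -0.0001] [-0.0002  0.0007 -0.1148]
```

Request:
{"fn": "servo_tool", "kwargs": {"moves": [{"dx": 0, "dy": 0, "dz": 0, "ax": 0, "ay": 0, "az": 0, "gripper": 1}, {"dx": 0, "dy": 0, "dz": 0, "ax": 0, "ay": 0, "az": 0, "gripper": 1}, {"dx": 0, "dy": 0, "dz": 0, "ax": 0, "ay": 0, "az": 0, "gripper": 1}, {"dx": 0, "dy": 0, "dz": 0, "ax": 0, "ay": 0, "az": 0, "gripper": 1}, {"dx": 0, "dy": 0, "dz": 0, "ax": 0, "ay": 0, "az": 0, "gripper": 1}, {"dx": 0, "dy": 0, "dz": 0, "ax": 0, "ay": 0, "az": 0, "gripper": 1}, {"dx": 0, "dy": 0, "dz": 0, "ax": 0, "ay": 0, "az": 0, "gripper": 1}, {"dx": 0, "dy": 0, "dz": 0, "ax": 0, "ay": 0, "az": 0, "gripper": 1}]}}

```text
clock: 12.65
tcp_pos: [0.478, 0.3167, 0.0162]
eef_rot: [-2.615, -1.741, 0.0]
ft_force: [-0.1, 0.1, -0.9]
finger_gap: 0.032
grasp_force: 30.0
```

```bash
python3 - <<'E'
from h import *
plan(.479,.316,.2,1.178,8)
E
```

```text
t12.65 tcp [0.478  0.3167 0.0162] psi 1.175 gap 0.032 F 30.0 ft [-0.1  0.1 -0.9]
 turn [-0.     0.    -0.001] shift after turn [-0.0015  0.0061 -0.9189] before turn [-0.0016  0.006  -0.9189] | per row/8 [-0.      0.     -0.0001] [-0.0002  0.0008 -0.1149]
```

Request:
{"fn": "servo_tool", "kwargs": {"moves": [{"dx": 0, "dy": 0, "dz": -0.05, "ax": 0, "ay": 0, "az": 0, "gripper": 1}, {"dx": 0, "dy": 0, "dz": -0.12, "ax": 0, "ay": 0, "az": 0, "gripper": 1}, {"dx": 0, "dy": 0, "dz": -0.15, "ax": 0, "ay": 0, "az": 0, "gripper": 1}, {"dx": 0, "dy": 0, "dz": -0.15, "ax": 0, "ay": 0, "az": 0, "gripper": 1}, {"dx": 0, "dy": 0, "dz": -0.15, "ax": 0, "ay": 0, "az": 0, "gripper": 1}, {"dx": 0, "dy": 0, "dz": -0.15, "ax": 0, "ay": 0, "az": 0, "gripper": 1}, {"dx": 0, "dy": 0, "dz": -0.1, "ax": 0, "ay": 0, "az": 0, "gripper": 1}, {"dx": 0, "dy": 0, "dz": -0.05, "ax": 0, "ay": 0, "az": 0, "gripper": 1}]}}

```text
clock: 13.32
tcp_pos: [0.4797, 0.3178, 0.2051]
eef_rot: [2.615, 1.741, 0.01]
ft_force: [0.4, 1.0, -0.8]
finger_gap: 0.0316
grasp_force: 30.0
```

```bash
python3 - <<'E'
from h import *
s=manip.read_camera("side");t=manip.read_camera("top")
plan(.5505,-.1398,.2,1.851,16)
o=manip.get_obs()["tcp_pos"]
u,v=proj(s,o).astype(int);U,V=proj(t,o).astype(int);print(u,v,U,V)
cv2.imwrite("pics/g.png",np.hstack([crop(s,u-45,v-45,90,90,4),crop(t,280,140,90,90,4)]))
E
```

```text
t13.42 tcp [0.4793 0.3176 0.2032] psi 1.175 gap 0.032 F 30.0 ft [ 0.5 -0.5 -0.2]
 turn [ 0.0014 -0.001  -0.2152] shift after turn [-2.2961 -0.2905  0.0161] before turn [-1.9729  1.21    0.0115] | per row/16 [ 0.0001 -0.0001 -0.0134] [-0.1435 -0.0182  0.001 ]
248 244 160 201
```

View pics/g.png

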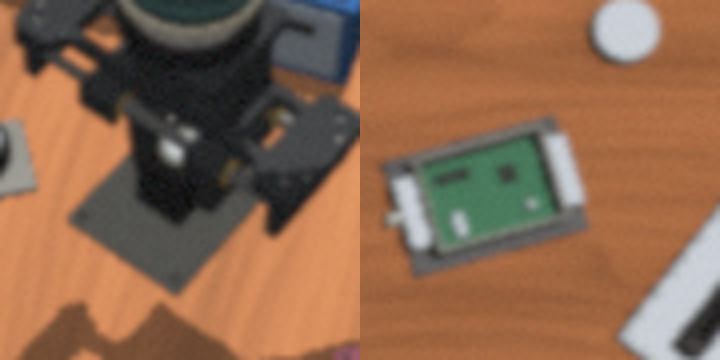

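The cover hangs level, with its visible corners at (70,218) and (178,293) in the side crop. I'll work out where it sits in the grasp.

```bash
python3 - <<'E'
from h import *
s=manip.read_camera("side");o=manip.get_obs();R=Ro.from_rotvec(o["eef_rot"]).as_matrix();p=o["tcp_pos"]
for z in(.187,.193):
  for x,y in((70,218),(178,293)):
    w=ray(s,203+(x+.5)/4-.5,199+(y+.5)/4-.5,z);print(z,(w).round(4),"tool",(R.T@(w-p)).round(4))
print(R.round(3))
E
```

```text
0.187 [0.538  0.3465 0.187 ] tool [0.0504 0.0437 0.014 ]
0.187 [0.4659 0.3767 0.187 ] tool [ 0.0504 -0.0345  0.014 ]
0.193 [0.5368 0.35   0.193 ] tool [0.0531 0.0412 0.008 ]
0.193 [0.465 0.38  0.193] tool [ 0.0531 -0.0365  0.008 ]
[[ 0.386  0.923  0.001]
 [ 0.923 -0.386  0.001]
 [ 0.001  0.001 -1.   ]]
```

Request:
{"fn": "servo_tool", "kwargs": {"moves": [{"dx": 0, "dy": 0, "dz": 0, "ax": 0, "ay": 0, "az": -0.036, "gripper": 1}, {"dx": 0, "dy": 0, "dz": 0, "ax": 0, "ay": 0, "az": -0.036, "gripper": 1}, {"dx": 0, "dy": 0, "dz": 0, "ax": 0, "ay": 0, "az": -0.036, "gripper": 1}, {"dx": 0, "dy": 0, "dz": 0, "ax": 0, "ay": 0, "az": -0.036, "gripper": 1}, {"dx": 0, "dy": 0, "dz": 0, "ax": 0, "ay": 0, "az": -0.036, "gripper": 1}, {"dx": 0, "dy": 0, "dz": 0, "ax": 0, "ay": 0, "az": -0.036, "gripper": 1}, {"dx": -0.08, "dy": -0.01, "dz": 0, "ax": 0, "ay": 0, "az": 0, "gripper": 1}, {"dx": -0.14, "dy": -0.018, "dz": 0, "ax": 0, "ay": 0, "az": 0, "gripper": 1}]}}

```text
clock: 14.13
tcp_pos: [0.4832, 0.2736, 0.1973]
eef_rot: [-1.881, -2.513, 0.006]
ft_force: [1.3, -0.3, -0.2]
finger_gap: 0.0319
grasp_force: 30.0
```

Request:
{"fn": "servo_tool", "kwargs": {"moves": [{"dx": -0.19, "dy": -0.024, "dz": 0, "ax": 0, "ay": 0, "az": 0, "gripper": 1}, {"dx": -0.19, "dy": -0.024, "dz": 0, "ax": 0, "ay": 0, "az": 0, "gripper": 1}, {"dx": -0.19, "dy": -0.024, "dz": 0, "ax": 0, "ay": 0, "az": 0, "gripper": 1}, {"dx": -0.19, "dy": -0.024, "dz": 0, "ax": 0, "ay": 0, "az": 0, "gripper": 1}, {"dx": -0.19, "dy": -0.024, "dz": 0, "ax": 0, "ay": 0, "az": 0, "gripper": 1}, {"dx": -0.19, "dy": -0.024, "dz": 0, "ax": 0, "ay": 0, "az": 0, "gripper": 1}, {"dx": -0.19, "dy": -0.024, "dz": 0, "ax": 0, "ay": 0, "az": 0, "gripper": 1}, {"dx": -0.19, "dy": -0.024, "dz": 0, "ax": 0, "ay": 0, "az": 0, "gripper": 1}]}}

```text
clock: 14.8
tcp_pos: [0.5311, -0.0314, 0.1975]
eef_rot: [-1.884, -2.509, 0.004]
ft_force: [1.6, -0.7, -1.0]
finger_gap: 0.0315
grasp_force: 30.0
```

```bash
python3 - <<'E'
from h import *
plan(.5503,-.1388,.2,1.851,4)
E
```

```text
t14.80 tcp [ 0.5311 -0.0314  0.1975] psi 1.854 gap 0.031 F 30.0 ft [ 1.6 -0.7 -1. ]
 turn [-0.0014 -0.0006  0.0008] shift after turn [-0.5428 -0.0562 -0.0125] before turn [-0.5427 -0.0577 -0.0132] | per row/4 [-0.0003 -0.0001  0.0002] [-0.1357 -0.0141 -0.0031]
```

Request:
{"fn": "servo_tool", "kwargs": {"moves": [{"dx": -0.15, "dy": -0.014, "dz": 0, "ax": 0, "ay": 0, "az": 0, "gripper": 1}, {"dx": -0.15, "dy": -0.014, "dz": 0, "ax": 0, "ay": 0, "az": 0, "gripper": 1}, {"dx": -0.12, "dy": -0.014, "dz": 0, "ax": 0, "ay": 0, "az": 0, "gripper": 1}, {"dx": -0.06, "dy": -0.014, "dz": 0, "ax": 0, "ay": 0, "az": 0, "gripper": 1}, {"dx": 0, "dy": 0, "dz": 0.1, "ax": 0, "ay": 0, "az": 0, "gripper": 1}, {"dx": 0, "dy": 0, "dz": 0.1, "ax": 0, "ay": 0, "az": 0, "gripper": 1}, {"dx": 0, "dy": 0, "dz": 0.1, "ax": 0, "ay": 0, "az": 0, "gripper": 1}, {"dx": 0, "dy": 0, "dz": 0, "ax": 0, "ay": 0, "az": 0, "gripper": 1}]}}

```text
clock: 15.47
tcp_pos: [0.5442, -0.1233, 0.1339]
eef_rot: [-1.88, -2.503, 0.006]
ft_force: [-0.7, 0.1, -0.8]
finger_gap: 0.0319
grasp_force: 30.0
```

```bash
python3 - <<'E'
from h import *
plan(.5503,-.1388,.073,1.851,4)
E
```

```text
t15.47 tcp [ 0.5442 -0.1233  0.1339] psi 1.853 gap 0.032 F 30.0 ft [-0.7  0.1 -0.8]
 turn [-0.0031 -0.002   0.0008] shift after turn [-0.0828  0.0081  0.3046] before turn [-0.0847  0.0109  0.3039] | per row/4 [-0.0008 -0.0005  0.0002] [-0.0207  0.002   0.0761]
```

Request:
{"fn": "servo_tool", "kwargs": {"moves": [{"dx": -0.043, "dy": 0.004, "dz": 0, "ax": 0, "ay": 0, "az": 0, "gripper": 1}, {"dx": -0.042, "dy": 0.004, "dz": 0.06, "ax": 0, "ay": 0, "az": 0, "gripper": 1}, {"dx": 0, "dy": 0, "dz": 0.08, "ax": 0, "ay": 0, "az": 0, "gripper": 1}, {"dx": 0, "dy": 0, "dz": 0.06, "ax": 0, "ay": 0, "az": 0, "gripper": 1}, {"dx": 0, "dy": 0, "dz": 0.04, "ax": 0, "ay": 0, "az": 0, "gripper": 1}, {"dx": 0, "dy": 0, "dz": 0.02, "ax": 0, "ay": 0, "az": 0, "gripper": 1}, {"dx": 0, "dy": 0, "dz": 0, "ax": 0, "ay": 0, "az": 0, "gripper": 1}, {"dx": 0, "dy": 0, "dz": 0, "ax": 0, "ay": 0, "az": 0, "gripper": 1}]}}

```text
clock: 16.13
tcp_pos: [0.5554, -0.1409, 0.0884]
eef_rot: [1.886, 2.512, 0.0]
ft_force: [-0.2, 1.4, -0.7]
finger_gap: 0.0317
grasp_force: 30.0
```

```bash
python3 - <<'E'
from h import *
plan(.5503,-.1388,.073,1.851,4)
s=manip.read_camera("side");t=manip.read_camera("top")
cv2.imwrite("pics/h.png",np.hstack([crop(s,240,110,60,75,8)[:,:480],crop(t,285,145,60,75,5.2)[:600]]) if 0 else crop(s,233,112,75,70,8))
E
```

```text
t16.13 tcp [ 0.5554 -0.1409  0.0884] psi 1.854 gap 0.032 F 30.0 ft [-0.2  1.4 -0.7]
 turn [0.     0.     0.0009] shift after turn [ 0.0169 -0.0217  0.0772] before turn [ 0.017  -0.0216  0.0772] | per row/4 [0.     0.     0.0002] [ 0.0042 -0.0054  0.0193]
```

View pics/h.png

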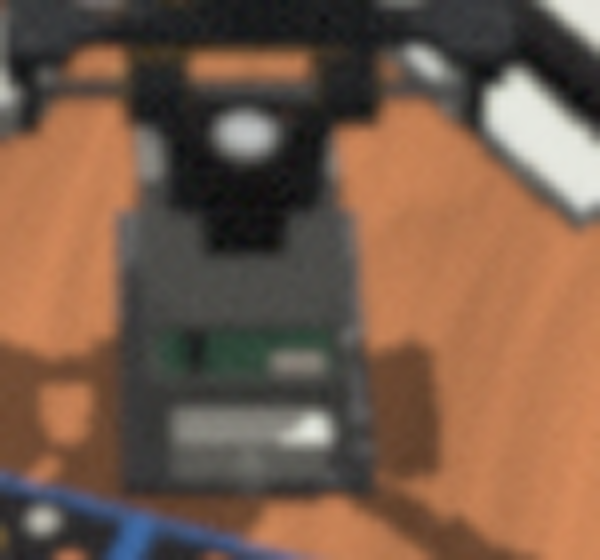

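The last picture shows the cover level above the housing. Its near edge is at about row 325 (columns 140–345), and the clamp plate's near corners are at (125,490) and (372,490). I'll compare these with the model's predictions.

```bash
python3 - <<'E'
from h import *
s=manip.read_camera("side");o=manip.get_obs();p=o["tcp_pos"];print(p.round(4))
def pr(c,yaw,z,hx,hy):
    return [((proj(s,np.r_[np.array(c)+[a*np.cos(yaw)-b*np.sin(yaw),a*np.sin(yaw)+b*np.cos(yaw)],z])-[233,112]+.5)*8-.5).round(0) for a,b in((hx,hy),(-hx,hy),(-hx,-hy),(hx,-hy))]
H=(.5505,-.1398)
print("plate",pr(H,.281,.008,.05,.075));print("rim",pr(H,.281,.045,.04,.055));print("rim in",pr(H,.281,.045,.036,.051))
print("cover top",pr(p[:2],.283,p[2]-.010,.04,.055)); print("cover bot",pr(p[:2],.283,p[2]-.0162,.04,.055))
g=s["pixels"].astype(int)
# profile down column through near side of the cover
for x in (170,240,310):
    u=round(233+x/8); print(x,[(int((v-112)*8),*g[v,u]) for v in range(140,170)])
E
```

```text
[ 0.556  -0.141   0.0893]
plate [array([124., 495.]), array([381., 494.]), array([360., 220.]), array([118., 220.])]
rim [array([150., 392.]), array([359., 392.]), array([343., 190.]), array([145., 190.])]
rim in [array([161., 385.]), array([348., 384.]), array([334., 197.]), array([155., 197.])]
cover top [array([139., 326.]), array([351., 325.]), array([335., 123.]), array([133., 123.])]
cover bot [array([139., 337.]), array([350., 336.]), array([335., 134.]), array([133., 135.])]
170 [(224, np.int64(74), np.int64(75), np.int64(73)), (232, np.int64(77), np.int64(75), np.int64(73)), (240, np.int64(75), np.int64(76), np.int64(72)), (248, np.int64(74), np.int64(72), np.int64(70)), (256, np.int64(75), np.int64(75), np.int64(73)), (264, np.int64(78), np.int64(77), np.int64(74)), (272, np.int64(76), np.int64(76), np.int64(72)), (280, np.int64(78), np.int64(79), np.int64(76)), (288, np.int64(73), np.int64(74), np.int64(71)), (296, np.int64(75), np.int64(73), np.int64(69)), (304, np.int64(76), np.int64(76), np.int64(72)), (312, np.int64(73), np.int64(74), np.int64(70)), (320, np.int64(63),
[... 3157 characters left out ...]
nt64(112), np.int64(112), np.int64(101)), (360, np.int64(123), np.int64(118), np.int64(110)), (368, np.int64(109), np.int64(104), np.int64(97)), (376, np.int64(78), np.int64(77), np.int64(72)), (384, np.int64(62), np.int64(61), np.int64(56)), (392, np.int64(56), np.int64(56), np.int64(54)), (400, np.int64(79), np.int64(78), np.int64(75)), (408, np.int64(133), np.int64(135), np.int64(128)), (416, np.int64(195), np.int64(199), np.int64(188)), (424, np.int64(220), np.int64(223), np.int64(216)), (432, np.int64(213), np.int64(214), np.int64(205)), (440, np.int64(158), np.int64(158), np.int64(151)), (448, np.int64(105), np.int64(105), np.int64(98)), (456, np.int64(90), np.int64(87), np.int64(83))]
```

Measured relative to each other in the same image, the cover and housing match the model to about 1 mm. So I'll put the TCP at the housing centre, 10 mm above the rim.

Request:
{"fn": "servo_tool", "kwargs": {"moves": [{"dx": 0.007, "dy": -0.013, "dz": 0, "ax": 0, "ay": 0, "az": 0, "gripper": 1}, {"dx": 0.006, "dy": -0.012, "dz": 0.02, "ax": 0, "ay": 0, "az": 0, "gripper": 1}, {"dx": 0, "dy": 0, "dz": 0.02, "ax": 0, "ay": 0, "az": 0, "gripper": 1}, {"dx": 0, "dy": 0, "dz": 0.02, "ax": 0, "ay": 0, "az": 0, "gripper": 1}, {"dx": 0, "dy": 0, "dz": 0.015, "ax": 0, "ay": 0, "az": 0, "gripper": 1}, {"dx": 0, "dy": 0, "dz": 0, "ax": 0, "ay": 0, "az": 0, "gripper": 1}, {"dx": 0, "dy": 0, "dz": 0, "ax": 0, "ay": 0, "az": 0, "gripper": 1}, {"dx": 0, "dy": 0, "dz": 0, "ax": 0, "ay": 0, "az": 0, "gripper": 1}]}}

```text
clock: 16.95
tcp_pos: [0.5498, -0.1398, 0.0732]
eef_rot: [-1.886, -2.512, 0.0]
ft_force: [0.6, 0.1, -1.7]
finger_gap: 0.0315
grasp_force: 30.0
```

```bash
python3 - <<'E'
from h import *
plan(.5505,-.1398,.0712,1.852,4)
E
```

```text
t16.95 tcp [ 0.5498 -0.1398  0.0732] psi 1.854 gap 0.031 F 30.0 ft [ 0.6  0.1 -1.7]
 turn [-0.     -0.      0.0005] shift after turn [-0.0011  0.0034  0.0101] before turn [-0.0011  0.0034  0.0101] | per row/4 [-0.     -0.      0.0001] [-0.0003  0.0009  0.0025]
```

```bash
python3 - <<'E'
from plant import manip
print(manip.sign_off())
E
```

```text
the job is handed in; nothing more can be done
None
```

The job is handed in: the thick screwdriver lies released in the tray with its blade the same way as the thin one, and the cover is held level about 12 mm above the housing rim, lined up to within about 2 mm by my estimate; no verdict was returned.

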